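# Pack the complete units into the foam tray and leave the incomplete ones

### The arm

A 6-joint arm with a two-finger parallel gripper is mounted at the origin on the work surface. World frame = base frame: x ahead of the robot, y to its left, z up, the work surface at z = 0. Lengths are in m, angles in rad, forces in N, time in s.
With the tool pointing down it reaches from about 0.3 to 0.875 m from the base axis. Payload 6.4 kg.
Tool frame: the origin (TCP) lies at the very end of the fingers, on their centre line; the grasp point (between the pads) lies 19 mm behind it; z points along the fingers, y is the line along which they close (so a half turn about z gives the same grasp; the last joint's range is limited). The gripper opens to 88 mm and grips with 3 to 60 N. Pads are 18 mm wide; open, the fingers measure 123 mm over their backs; the gripper's body (75 mm by 187 mm) begins 45 mm behind the grasp point.
Start: joints at [-1.395, 0.181, 1.607, -0, 1.354, -0.206], TCP at [0.214, -0.534, 0.239] pointing down, gripper open.
Joint ranges: [-2.99, 2.99], [-0.89, 2.07], [0.3, 2.58], [-1.14, 4.28], [0, 2.63], [-3.12, 3.12]. Speed limits (rad/s): [2.57, 2.57, 3.01, 3.14, 3.14, 3.14].

### API

Orientations are given as a unit quaternion [w, x, y, z].
In Python, from station import get_obs, camera, camera_model, close_job gives the robot as it stands.
- The arm moves only by the tool play_rows, never from a script. Its argument "increments" is a list of rows, each an object with "xyz": the shift along the tool's x, y, z in units of 30 mm (1.0 is 30 mm), a list of three; "turn": the turn about the tool's z in units of 6 degrees (1.0 is 6 degrees). In form: [{"xyz": [dx, dy, dz], "turn": turn}, ...]. A call has 1 to 10 rows; each row shifts and turns the commanded pose from where the row before left it, along the tool's axes as they then stand; what a row does not reach is not made up. A row lasts 1/8 s, in which the tool goes at most 62.5 mm and 10.7 degrees, less where a joint would pass 70% of its speed; a pose out of reach is approached as far as the arm can. A call is refused whole if a number of a shift passes 1 or a number of a turn 1, either way. A call with a gripper value outside its range is refused whole. "grip" is the opening, from 0 (shut) to 1 (fully open), set as the call begins (left out, the last holds). The fingers move at their own pace and stop on an object; "grip_force" is the grip in N (left out, the last holds). Time passes only in rows, so rows that do not move let the fingers close. It gives the time, the measured TCP pose, the force, the opening and the grip force at its end, in the units of the state.
- get_obs(): the state, without advancing time (a new reading comes with each control period).
- camera(name): name is "side" or "top" or "wrist"; returns the picture (480x640x3 uint8, red, green, blue); there is no depth.
- camera_model(name): a dict with "fx", "fy", "cx", "cy" (pixels), "R" (3x3) and "t" (3): a world point X has camera coordinates R X + t. Camera axes: x right, y down, z forward; pixel columns grow to the right and rows downward; lengths in m; the calibration is good to about 2 mm. A picture is of the moment at which its call begins: read the wrist's pose just before it. camera_model takes no time and is no camera call; for the wrist camera it gives the pose at the moment of the call.
- close_job(): hands the job in; it is judged then, once.
The state is a dict: "t": time; "q": joint angles; "joint_velocities": joint speeds; "effort": joint torques, N m; "eef_pos": TCP position; "orientation": TCP orientation; "force": force on the tool from outside, world axes, zero at the start; "moment": the same for the moment, N m; "grip_width": opening from 0.0 (shut) to 1.0 (fully open); "grasp_force": force on a finger pad.
Only numpy, scipy, OpenCV 4.12 (cv2) and the standard library are available. Lean on these libraries where they do the work, as an engineer would, in place of code of your own. Each camera call takes 0.05 s, during which the arm holds its last target. There are 200 camera calls.

### The job

Pack the four complete units lying about the bench - the long finned power converter, the short finned one, the radio with its shield can and the camera head - into the black tray, each set down upright and fully down in the pink foam nest cut to its own outline (not dropped in). Leave the two incomplete look-alikes, the converter without a heat sink and the radio without a shield can, lying where they are.

Things in the scene. Friction and masses are not known exactly. Their poses are not given: they have to be found in the camera images.
- converter_long: Long power converter, complete: black base 90 (along its x) x 34 (along its y) x 14 mm high, and on it an aluminium heat sink of five upright fins along x, 84 x 34 mm; 28 mm high in all. About 0.16 kg. Origin: centre of its underside; z is up; it starts standing flat on the bench, z = 0.
- converter_short: Short power converter, complete: the same but 56 (along its x) x 34 (along its y) mm, finned heat sink 50 x 34 mm; 28 mm high in all. About 0.10 kg. Origin: centre of its underside; z is up; it starts standing flat on the bench, z = 0.
- radio: Radio module, complete: square green board on a black base, 48 x 48 x 8 mm, under a plain steel shield can 40 x 40 mm in its middle; 26 mm high in all. About 0.09 kg. Origin: centre of its underside; z is up; it starts standing flat on the bench, z = 0.
- camera: Camera head: round black flange 50 mm in diameter and 10 mm high, with a dark steel barrel 40 mm in diameter on it, lens upward; 34 mm high in all. About 0.12 kg. Origin: centre of its underside; z is up; it starts standing flat on the bench, z = 0.
- converter_bare: Incomplete look-alike: the long converter's black base, 90 x 34 x 15 mm, without a heat sink (flat top with a thin grey pad). Stays where it is. Origin: centre of its underside; z is up; it starts standing flat on the bench, z = 0.
- radio_bare: Incomplete look-alike: the radio's square green board on its black base, 48 x 48 x 8 mm, without a shield can (small bare chips show, 11 mm high in all). Stays where it is. Origin: centre of its underside; z is up; it starts standing flat on the bench, z = 0.
- nest_long: Fixed pink foam block 118 (x) x 78 (y) x 22 mm high, one of four side by side along y in a low black tray (edge 14 mm high); its top is 26 mm above the bench. In its middle a 10 mm deep pocket, open above, 104 (x) x 48 (y) mm: for the long converter. Origin: centre of its underside, under the pocket's centre; pocket floor 12 mm above the origin, top face 22 mm. z is up.
- nest_short: Fixed pink foam block 118 (x) x 78 (y) x 22 mm high, one of four side by side along y in a low black tray (edge 14 mm high); its top is 26 mm above the bench. In its middle a 10 mm deep pocket, open above, 70 (x) x 48 (y) mm: for the short converter. Origin: centre of its underside, under the pocket's centre; pocket floor 12 mm above the origin, top face 22 mm. z is up.
- nest_square: Fixed pink foam block 118 (x) x 78 (y) x 22 mm high, one of four side by side along y in a low black tray (edge 14 mm high); its top is 26 mm above the bench. In its middle a 10 mm deep pocket, open above, 62 x 62 mm: for the radio module. Origin: centre of its underside, under the pocket's centre; pocket floor 12 mm above the origin, top face 22 mm. z is up.
- nest_round: Fixed pink foam block 118 (x) x 78 (y) x 22 mm high, one of four side by side along y in a low black tray (edge 14 mm high); its top is 26 mm above the bench. In its middle a 10 mm deep pocket, open above, round, 64 mm in diameter: for the camera head. Origin: centre of its underside, under the pocket's centre; pocket floor 12 mm above the origin, top face 22 mm. z is up.
There are look-alikes about, which are no part of the job. What is shaped like the converter_short but yellow is not meant. What is shaped like the radio but purple is not meant.

How it is judged:
By the outcome, as a careful person would: the job done as asked, in the order asked, and still so for the second after the job is handed in, with the robot touching nothing.
It also fails if it takes over 112 s, if anything falls off the work surface, if the arm or the gripper's body presses on something with over 40 N, if the wrist force passes 120 N, or if a joint passes its speed limit or range.

## Working session

There is one attempt and no reset: what is moved stays moved. The work goes in short steps, Python scripts to look and compute and a tool call to move; the robot and the scene stay as the last step left them, time stands still between calls to the robot, and variables do not carry over. Pictures are saved under pics/ and viewed, at most 14 in all, crops included, and the job is handed in when it is done.

Besides the shell and the picture viewer there is one more tool, called by a JSON object that holds its "op" and its "data", one argument or row to a line. play_rows: Moves the arm, as the interface text tells. Its arguments: {"type":"object","properties":{"increments":{"type":"array","items":{"type":"object","properties":{"xyz":{"type":"array","items":{"type":"number"}},"turn":{"type":"number"}}}},"grip":{"type":"number"},"grip_force":{"type":"number"}},"required":["increments"]}

```bash
mkdir -p pics; python3 - <<'E'
from station import *
import cv2
for n in ("top","side"):
    cv2.imwrite(f"pics/{n}0.png",camera(n)[:,:,::-1]); m=camera_model(n); print(n,m)
o=get_obs();print(o['t'],o['eef_pos'],o['orientation'],o['q'])
E
```

```text
top {'fx': 436.7716791943344, 'fy': 436.7716791943344, 'cx': 318.71322503587874, 'cy': 237.04819543401234, 'R': array([[ 0.02924736, -0.99947718,  0.01378249],
       [-0.99522263, -0.03040223, -0.09277732],
       [ 0.09314783, -0.01100316, -0.99559149]]), 't': array([-0.03651099,  0.51441672,  0.79037218])}
side {'fx': 489.44239462651194, 'fy': 489.44239462651194, 'cx': 321.4304672118728, 'cy': 228.8372415692166, 'R': array([[-0.92966773, -0.36837021, -0.00461574],
       [-0.26727637,  0.68305081, -0.67970945],
       [ 0.2535375 , -0.63067026, -0.73346695]]), 't': array([0.47992969, 0.17639246, 0.99561894])}
0.1 [ 0.21416336 -0.53311436  0.23793793] [-7.75842856e-04  9.81832086e-01  1.89750236e-01  3.46189352e-06] [-1.39530177e+00  1.81433241e-01  1.60786904e+00 -1.74005185e-05
  1.35384199e+00 -2.06317308e-01]
```

View pics/top0.png

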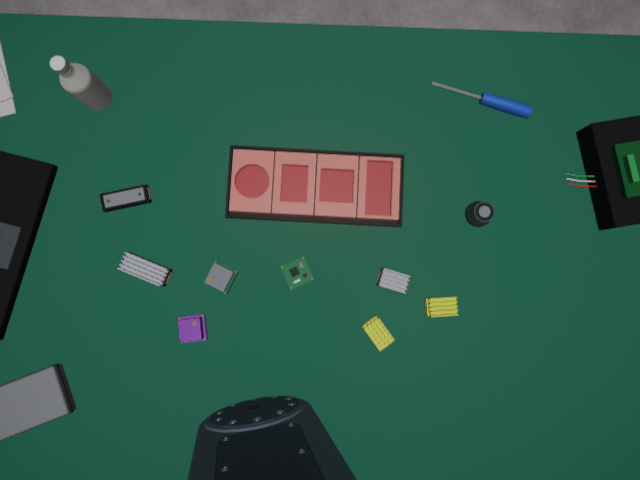

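View pics/side0.png

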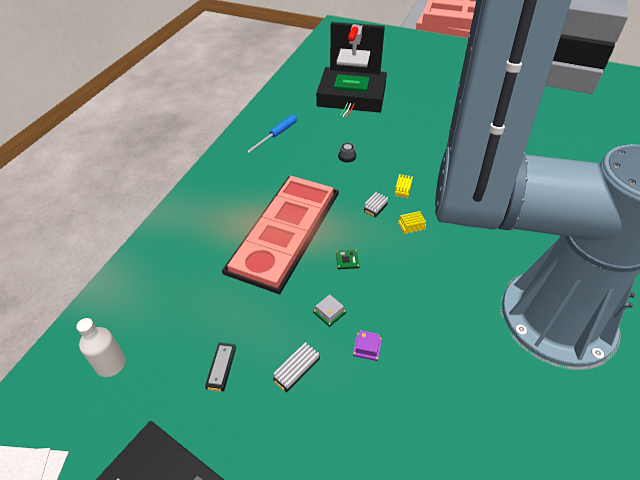

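```bash
cat > h.py <<'E'
from station import *
import cv2, numpy as np
from scipy.spatial.transform import Rotation as Ro
def ray(m,uv,z):
    uv=np.atleast_2d(uv).astype(float)
    d=np.c_[(uv[:,0]-m['cx'])/m['fx'],(uv[:,1]-m['cy'])/m['fy'],np.ones(len(uv))]
    R=np.array(m['R']);c=-R.T@np.array(m['t']);w=d@R
    return (c+w*((z-c[2])/w[:,2])[:,None])
def rect(m,mask,z):
    """min-area rectangle (mm) of the mask cast on height z: centre, long/short side, angle of the long side"""
    cs,_=cv2.findContours(mask.astype(np.uint8),cv2.RETR_EXTERNAL,cv2.CHAIN_APPROX_NONE)
    c=max(cs,key=cv2.contourArea).reshape(-1,2)
    P=ray(m,c,z)[:,:2]*1000
    (x,y),(w,h),a=cv2.minAreaRect(P.astype(np.float32))
    if w<h: w,h,a=h,w,a+90
    return np.round([x,y,w,h,(a+90)%180-90],1)
def pose():
    o=get_obs();q=o['orientation'];R=Ro.from_quat([q[1],q[2],q[3],q[0]]).as_matrix();return o,np.array(o['eef_pos']),R
def go(x,y,z,ang=None):
    """rows units to reach target (mm), tool y axis along ang (deg, mod 180); shift BEFORE turn"""
    o,p,R=pose(); d=R.T@(np.array([x,y,z])-p*1000)/30
    yaw=np.degrees(np.arctan2(R[1,1],R[0,1])); s=f"t{o['t']:.1f} tcp{np.round(p*1000,1)} yaw{yaw:.1f} q6 {o['q'][5]:.2f} w{o['grip_width']:.2f} g{o['grasp_force']:.0f} shift{np.round(d,2)}"
    if ang is not None:
        dy=(ang-yaw+90)%180-90; s+=f" turn(world ccw) {dy:.1f}deg = {-dy/6:.2f} units"
        for n in(0,180,-180): pass
    print(s)
E
python3 - <<'E'
from h import *
I=cv2.imread('pics/top0.png');m=camera_model('top');H=cv2.cvtColor(I,cv2.COLOR_BGR2HSV);h,s,v=[H[...,i].astype(int) for i in range(3)]
def box(mask,x0,y0,x1,y1):
    k=np.zeros_like(mask);k[y0:y1,x0:x1]=mask[y0:y1,x0:x1];return k
red=((h<12)|(h>170))&(s>60)&(v>80)
print('tray',rect(m,cv2.morphologyEx(box(red,220,140,410,235).astype(np.uint8),cv2.MORPH_CLOSE,np.ones((5,5))),26))
notg=~((h>60)&(h<95)&(s>110))
cl=lambda k:cv2.morphologyEx(k.astype(np.uint8),cv2.MORPH_CLOSE,np.ones((5,5)))
sil=(s<70)&(v>90)
print('long',rect(m,cl(box(sil,110,245,178,292)),28))
print('short',rect(m,cl(box(sil,370,262,416,298)),28))
print('radio',rect(m,cl(box(sil,200,258,242,297)),26))
print('cam',rect(m,cl(box(notg,460,192,502,235)),10), rect(m,cl(box(notg,460,192,502,235)),34))
print('bareL',rect(m,cl(box(notg,95,180,157,215)),10))
dk=lambda x0,y0,x1,y1:[int(t) for t in (v[y0:y1,x0:x1].min(),v[y0:y1,x0:x1].max())]
for n,(x,y) in dict(round=(252,181),n2=(294,184),n3=(337,186),n4=(379,188)).items():
    p=I[y,x]; print(n,p,I[y-30,x] if 0 else '',rect(m,box(red&(v<v[y,x]+12)&(abs(s-s[y,x])<30),x-19,y-31,x+19,y+31),20))
go(0,0,0)
big=cv2.resize(I[130:350,90:510],None,fx=1.9,fy=1.9,interpolation=cv2.INTER_CUBIC);cv2.imwrite('pics/c.png',big)
E
```

```text
tray [-5013.2   -25.1  9943.2  3806.3    88.7]
long [   203.4 -10521.9   2975.2   1196.5     69.5]
short [ 453.9 5059.  1791.9 1200.9   75. ]
radio [  543.6 -5386.8  1288.2  1257.5   -23.2]
cam [-1037.6  3511.    609.3   523.5   -71.9] [-4905.5 12737.   2204.8  1894.3   -71.9]
bareL [-1129.9 -4023.4  1064.9   382.7   -75.8]
round [ 83  84 165]  [-3.8130e+03 -2.8882e+03  1.5405e+03  1.5108e+03  2.3000e+00]
n2 [ 87  87 168]  [-3.7568e+03 -9.8000e+02  1.7221e+03  1.2034e+03 -1.3000e+00]
n3 [ 87  88 168]  [-3.7123e+03  9.1550e+02  1.5380e+03  1.5356e+03 -1.4000e+00]
n4 [ 85  85 167]  [-3.6747e+03  2.8096e+03  2.5219e+03  1.2028e+03 -1.2000e+00]
t0.1 tcp[ 214.2 -533.1  237.9] yaw-68.1 q6 -0.21 w1.00 g0 shift[-1.000e-02 -1.914e+01  7.960e+00]
```

View pics/c.png

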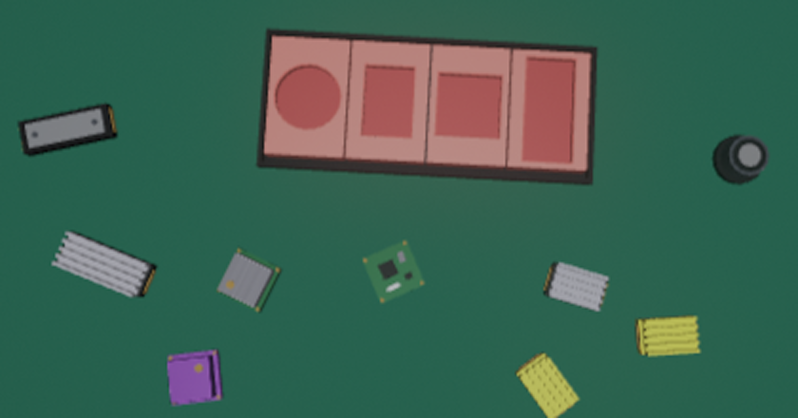

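The crop shows, from left: round, short, square and long nests, with the radio, short and long converters and the camera clear of neighbours. The heights went in as mm, so I'm fixing the units.

```bash
sed -i 's/P=ray(m,c,z)/P=ray(m,c,z\/1000)/; /for n in(0/d' h.py
python3 - <<'E'
from h import *
I=cv2.imread('pics/top0.png');m=camera_model('top');H=cv2.cvtColor(I,cv2.COLOR_BGR2HSV);h,s,v=[H[...,i].astype(int) for i in range(3)]
def box(mask,x0,y0,x1,y1):
    k=np.zeros_like(mask);k[y0:y1,x0:x1]=mask[y0:y1,x0:x1];return k
red=((h<12)|(h>170))&(s>60)&(v>80)
cl=lambda k:cv2.morphologyEx(k.astype(np.uint8),cv2.MORPH_CLOSE,np.ones((5,5)))
notg=~((h>60)&(h<95)&(s>110))
sil=(s<70)&(v>90)
print('tray',rect(m,cl(box(red,220,140,410,235)),26))
print('long',rect(m,cl(box(sil,110,245,178,292)),28))
print('short',rect(m,cl(box(sil,370,262,416,298)),28))
print('radio',rect(m,cl(box(sil,200,258,242,297)),26))
print('cam',rect(m,cl(box(notg,460,192,502,235)),5), rect(m,cl(box(sil,460,192,502,235)),34))
for n,(x,y) in dict(round=(252,181),n2=(294,184),n3=(337,186),n4=(379,188)).items():
    k=box(red&(v<v[y,x]+12)&(abs(s-s[y,x])<30),x-19,y-31,x+19,y+31)
    print(n,rect(m,k,26),rect(m,k,16))
go(0,0,0)
E
```

```text
tray [614.7 -11.7 319.7 122.4  88.7]
long [446.4 300.1  88.4  35.6  69.5]
short [ 439.  -162.8   53.2   35.7   75. ]
radio [436.1 160.7  41.4  40.4 -23.2]
cam [ 573.2 -331.3   55.2   47.4  -71.9] [ 5.716e+02 -3.273e+02  2.080e+01  1.870e+01 -3.000e-01]
round [618.9 109.3  65.   63.8   2.3] [621.2 110.8  65.8  64.6   2.3]
n2 [616.6  28.7  72.7  50.8  -1.3] [618.8  29.2  73.6  51.4  -1.3]
n3 [614.7 -51.3  64.9  64.8  -1.4] [616.8 -51.8  65.7  65.6  -1.4]
n4 [ 613.1 -131.3  106.5   50.8   -1.2] [ 615.2 -132.8  107.8   51.4   -1.2]
t0.1 tcp[ 214.2 -533.1  237.9] yaw-68.1 q6 -0.21 w1.00 g0 shift[-1.000e-02 -1.914e+01  7.960e+00]
```

```bash
python3 -c "
from h import *
go(446.4,300.1,120,-20.5)"
```

```text
t0.1 tcp[ 214.2 -533.1  237.9] yaw-68.1 q6 -0.21 w1.00 g0 shift[ 17.53 -22.88   3.97] turn(world ccw) 47.6deg = -7.94 units
```

{"op": "play_rows", "data": {
  "increments": [
    {"xyz": [0.7,-0.9,0.1]},
    {"xyz": [0.7,-0.9,0.1]},
    {"xyz": [0.7,-0.9,0.1]},
    {"xyz": [0.7,-0.9,0.1]},
    {"xyz": [0.7,-0.9,0.1]},
    {"xyz": [0.7,-0.9,0.1]},
    {"xyz": [0.7,-0.9,0.1]},
    {"xyz": [0.7,-0.9,0.1]},
    {"xyz": [0.7,-0.9,0.1]},
    {"xyz": [0.7,-0.9,0.1]}
  ]
}}

```text
invalid input at $.increments[0]: expected keys xyz, turn
```

{"op": "play_rows", "data": {
  "increments": [
    {"xyz": [0.7,-0.9,0.1]},
    {"xyz": [0.7,-0.9,0.1]},
    {"xyz": [0.7,-0.9,0.1]},
    {"xyz": [0.7,-0.9,0.1]},
    {"xyz": [0.7,-0.9,0.1]},
    {"xyz": [0.7,-0.9,0.1]},
    {"xyz": [0.7,-0.9,0.1]},
    {"xyz": [0.7,-0.9,0.1]},
    {"xyz": [0.7,-0.9,0.1]},
    {"xyz": [0.7,-0.9,0.1]}
  ]
}}

```text
invalid input at $.increments[0]: expected keys xyz, turn
```

{"op": "play_rows", "data": {
  "increments": [
    {"xyz": [0.7,-0.9,0.1]},
    {"xyz": [0.7,-0.9,0.1]},
    {"xyz": [0.7,-0.9,0.1]},
    {"xyz": [0.7,-0.9,0.1]},
    {"xyz": [0.7,-0.9,0.1]}
  ]
}}

```text
invalid input at $.increments[0]: expected keys xyz, turn
```

{"op": "play_rows", "data": {
  "increments": [
    {"xyz": [0,0,0],"turn": -1},
    {"xyz": [0,0,0],"turn": -1},
    {"xyz": [0,0,0],"turn": -1},
    {"xyz": [0,0,0],"turn": -1},
    {"xyz": [0,0,0],"turn": -1},
    {"xyz": [0,0,0],"turn": -1},
    {"xyz": [0,0,0],"turn": -1},
    {"xyz": [0,0,0],"turn": -0.95},
    {"xyz": [0,0,0]}
  ]
}}

```text
invalid input at $.increments[8]: expected keys xyz, turn
```

```bash
python3 - <<'E'
from h import *
go(446.4,300.1,120,-20.5)
m=camera_model('wrist');I=camera('wrist')[:,:,::-1];cv2.imwrite('pics/w1.png',I)
H=cv2.cvtColor(I,cv2.COLOR_BGR2HSV);h,s,v=[H[...,i].astype(int) for i in range(3)]
k=((s<70)&(v>100)).astype(np.uint8)
n,l,st,c=cv2.connectedComponentsWithStats(cv2.morphologyEx(k,cv2.MORPH_CLOSE,np.ones((9,9))))
for i in range(1,n):
    if st[i,4]>1500: print(st[i],rect(m,l==i,28))
E
```

```text
t0.1 tcp[ 214.2 -533.1  237.9] yaw-68.1 q6 -0.21 w1.00 g0 shift[ 17.53 -22.88   3.97] turn(world ccw) 47.6deg = -7.94 units
[   77   377   480    27 10853] [  12.3 -613.4  563.3   36.6  -68.1]
```

View pics/w1.png

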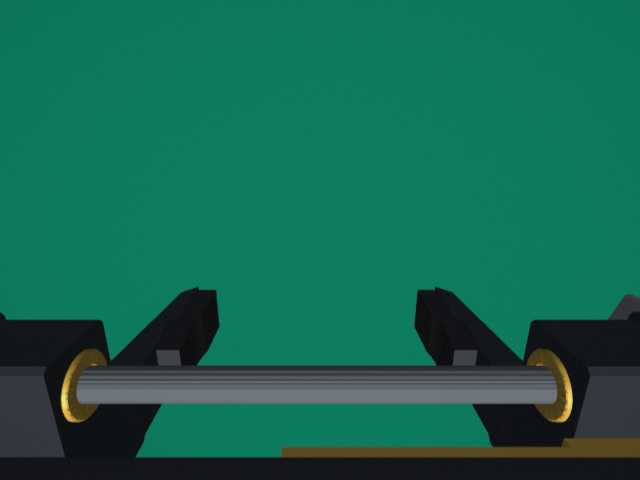

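The picture shows only the bench and the open fingers, with tips near (208,290) and (427,290). The moves were refused because every row needs a "turn".

{"op": "play_rows", "data": {
  "increments": [
    {"xyz": [0.7,-0.9,0.1],"turn": 0},
    {"xyz": [0.7,-0.9,0.1],"turn": 0},
    {"xyz": [0.7,-0.9,0.1],"turn": 0},
    {"xyz": [0.7,-0.9,0.1],"turn": 0},
    {"xyz": [0.7,-0.9,0.1],"turn": 0},
    {"xyz": [0.7,-0.9,0.1],"turn": 0},
    {"xyz": [0.7,-0.9,0.1],"turn": 0},
    {"xyz": [0.7,-0.9,0.1],"turn": 0},
    {"xyz": [0.7,-0.9,0.1],"turn": 0},
    {"xyz": [0.7,-0.9,0.1],"turn": 0}
  ]
}}

```text
t: 1.4
eef_pos: [0.3086, -0.2036, 0.2085]
orientation: [-0.0, 0.982, 0.19, 0.0]
force: [-0.3, -0.1, 0.9]
grip_width: 1.002
grasp_force: 0.0
```

{"op": "play_rows", "data": {
  "increments": [
    {"xyz": [0.7,-0.9,0.1],"turn": 0},
    {"xyz": [0.7,-0.9,0.1],"turn": 0},
    {"xyz": [0.7,-0.9,0.1],"turn": 0},
    {"xyz": [0.7,-0.9,0.1],"turn": 0},
    {"xyz": [0.7,-0.9,0.1],"turn": 0},
    {"xyz": [0.7,-0.9,0.1],"turn": 0},
    {"xyz": [0.7,-0.9,0.1],"turn": 0},
    {"xyz": [0.7,-0.9,0.1],"turn": 0},
    {"xyz": [0.7,-0.9,0.1],"turn": 0},
    {"xyz": [0.7,-0.9,0.1],"turn": 0}
  ]
}}

```text
t: 2.65
eef_pos: [0.4029, 0.1252, 0.1785]
orientation: [0.0, 0.982, 0.19, -0.0]
force: [0.1, 0.1, 0.0]
grip_width: 0.998
grasp_force: 0.0
```

{"op": "play_rows", "data": {
  "increments": [
    {"xyz": [0.7,-0.9,0.1],"turn": 0},
    {"xyz": [0.7,-0.9,0.1],"turn": 0},
    {"xyz": [0.7,-0.9,0.1],"turn": 0},
    {"xyz": [0.7,-0.9,0.1],"turn": 0},
    {"xyz": [0.7,-0.9,0.1],"turn": 0}
  ]
}}

```text
t: 3.28
eef_pos: [0.4499, 0.2895, 0.1633]
orientation: [0.0, 0.982, 0.19, -0.0]
force: [0.1, -0.6, 0.1]
grip_width: 0.997
grasp_force: 0.0
```

{"op": "play_rows", "data": {
  "increments": [
    {"xyz": [0,0,0],"turn": -1},
    {"xyz": [0,0,0],"turn": -1},
    {"xyz": [0,0,0],"turn": -1},
    {"xyz": [0,0,0],"turn": -1},
    {"xyz": [0,0,0],"turn": -1},
    {"xyz": [0,0,0],"turn": -1},
    {"xyz": [0,0,0],"turn": -1},
    {"xyz": [0,0,0],"turn": -0.95},
    {"xyz": [0,0,0],"turn": 0}
  ]
}}

```text
t: 4.4
eef_pos: [0.4498, 0.2883, 0.1635]
orientation: [-0.0, 0.822, 0.57, -0.0]
force: [0.1, -0.6, 0.0]
grip_width: 0.998
grasp_force: 0.0
```

```bash
python3 - <<'E'
from h import *
go(446.4,300.1,120,-20.5)
m=camera_model('wrist');I=camera('wrist')[:,:,::-1];cv2.imwrite('pics/w2.png',I)
H=cv2.cvtColor(I,cv2.COLOR_BGR2HSV);h,s,v=[H[...,i].astype(int) for i in range(3)]
k=((s<70)&(v>100)).astype(np.uint8)
n,l,st,c=cv2.connectedComponentsWithStats(cv2.morphologyEx(k,cv2.MORPH_CLOSE,np.ones((9,9))))
for i in range(1,n):
    if st[i,4]>1500: print(st[i],rect(m,l==i,28))
E
```

```text
t4.4 tcp[449.8 288.3 163.5] yaw-20.5 q6 0.71 w1.00 g0 shift[ 0.33 -0.24  1.45] turn(world ccw) -0.0deg = 0.00 units
[ 413   32   77  110 3596] [575.8 350.9  72.6  23.2 -75.9]
[ 284  157   45  106 4572] [447.3 303.2  84.2  33.9  69.5]
[   77   377   480    27 11101] [395.5 143.1 445.3  28.8 -20.3]
```

View pics/w2.png

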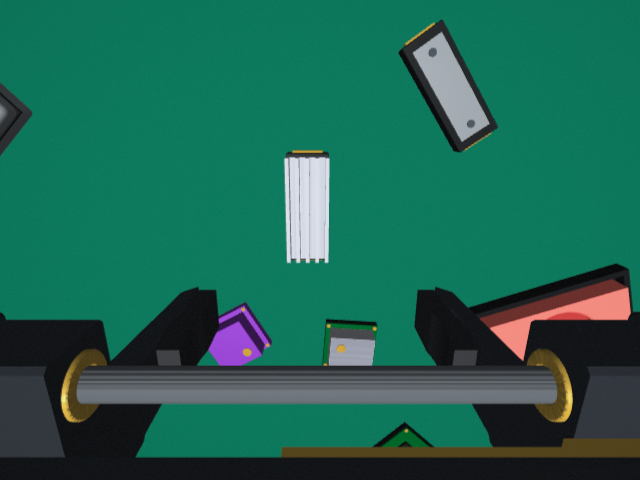

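The wrist view shows the long converter at (307,210), lying straight between the fingers. Its measured size of 84x34 mm is right.

{"op": "play_rows", "data": {
  "increments": [
    {"xyz": [0.41,-0.25,0.5],"turn": 0},
    {"xyz": [0,0,0.9],"turn": 0},
    {"xyz": [0,0,0.9],"turn": 0},
    {"xyz": [0,0,0.9],"turn": 0},
    {"xyz": [0,0,0.9],"turn": 0},
    {"xyz": [0,0,0.6],"turn": 0},
    {"xyz": [0,0,0.3],"turn": 0},
    {"xyz": [0,0,0],"turn": 0},
    {"xyz": [0,0,0],"turn": 0}
  ]
}}

```text
t: 5.58
eef_pos: [0.448, 0.3029, 0.0146]
orientation: [0.0, 0.821, 0.57, 0.001]
force: [-0.4, 0.9, -0.0]
grip_width: 1.0
grasp_force: 0.0
```

{"op": "play_rows", "data": {
  "increments": [
    {"xyz": [0,0,0],"turn": 0},
    {"xyz": [0,0,0],"turn": 0},
    {"xyz": [0,0,0],"turn": 0},
    {"xyz": [0,0,0],"turn": 0},
    {"xyz": [0,0,0],"turn": 0},
    {"xyz": [0,0,0],"turn": 0},
    {"xyz": [0,0,0],"turn": 0},
    {"xyz": [0,0,0],"turn": 0}
  ],
  "grip": 0.2,
  "grip_force": 25
}}

```text
t: 6.58
eef_pos: [0.4472, 0.3026, 0.0137]
orientation: [-0.0, 0.821, 0.571, -0.0]
force: [-1.0, 0.1, -0.1]
grip_width: 0.382
grasp_force: 25.0
```

```bash
python3 -c "
from h import *
go(612,-131.7,100,88.7)"
```

```text
t6.6 tcp[447.2 302.6  13.7] yaw-20.4 q6 0.73 w0.38 g25 shift[-11.65  10.2   -2.88] turn(world ccw) -70.9deg = 11.81 units
```

{"op": "play_rows", "data": {
  "increments": [
    {"xyz": [0,0,-0.5],"turn": 0},
    {"xyz": [0,0,-0.9],"turn": 0},
    {"xyz": [0,0,-0.9],"turn": 1},
    {"xyz": [0,0,-0.6],"turn": 1},
    {"xyz": [0,0,0],"turn": 1},
    {"xyz": [0,0,0],"turn": 1},
    {"xyz": [0,0,0],"turn": 1},
    {"xyz": [0,0,0],"turn": 1},
    {"xyz": [0,0,0],"turn": 1},
    {"xyz": [0,0,0],"turn": 1}
  ]
}}

```text
t: 7.82
eef_pos: [0.4472, 0.3026, 0.1015]
orientation: [-0.0, 0.983, 0.186, 0.0]
force: [-0.4, 0.0, -2.6]
grip_width: 0.383
grasp_force: 25.0
```

{"op": "play_rows", "data": {
  "increments": [
    {"xyz": [0,0,0],"turn": 1},
    {"xyz": [0,0,0],"turn": 1},
    {"xyz": [0,0,0],"turn": 1},
    {"xyz": [0,0,0],"turn": 0.8},
    {"xyz": [0.3,0.8,0],"turn": 0},
    {"xyz": [0.3,0.8,0],"turn": 0},
    {"xyz": [0.3,0.8,0],"turn": 0},
    {"xyz": [0.3,0.8,0],"turn": 0},
    {"xyz": [0.3,0.8,0],"turn": 0},
    {"xyz": [0.3,0.8,0],"turn": 0}
  ]
}}

```text
t: 9.07
eef_pos: [0.4984, 0.1566, 0.1016]
orientation: [-0.0, 1.0, -0.011, 0.0]
force: [0.4, -0.1, -2.5]
grip_width: 0.383
grasp_force: 25.0
```

{"op": "play_rows", "data": {
  "increments": [
    {"xyz": [0.4,0.9,0],"turn": 0},
    {"xyz": [0.4,0.9,0],"turn": 0},
    {"xyz": [0.4,0.9,0],"turn": 0},
    {"xyz": [0.4,0.9,0],"turn": 0},
    {"xyz": [0.4,0.9,0],"turn": 0},
    {"xyz": [0.4,0.9,0],"turn": 0},
    {"xyz": [0.4,0.9,0],"turn": 0},
    {"xyz": [0.4,0.9,0],"turn": 0},
    {"xyz": [0.4,0.9,0],"turn": 0},
    {"xyz": [0.4,0.9,0],"turn": 0}
  ]
}}

```text
t: 10.32
eef_pos: [0.6126, -0.116, 0.1015]
orientation: [0.0, 1.0, -0.011, 0.0]
force: [-0.3, 0.0, -2.3]
grip_width: 0.385
grasp_force: 25.0
```

```bash
python3 -c "
from h import *
go(612,-131.7,29.7,88.7)"
```

```text
t10.3 tcp[ 612.6 -116.   101.5] yaw-91.2 q6 1.21 w0.38 g25 shift[-0.01  0.52  2.39] turn(world ccw) -0.1deg = 0.01 units
```

{"op": "play_rows", "data": {
  "increments": [
    {"xyz": [0,0.54,0.2],"turn": 0},
    {"xyz": [0,0,0.5],"turn": 0},
    {"xyz": [0,0,0.5],"turn": 0},
    {"xyz": [0,0,0.5],"turn": 0},
    {"xyz": [0,0,0.3],"turn": 0},
    {"xyz": [0,0,0.2],"turn": 0},
    {"xyz": [0,0,0.1],"turn": 0},
    {"xyz": [0,0,0.08],"turn": 0},
    {"xyz": [0,0,0],"turn": 0},
    {"xyz": [0,0,0],"turn": 0}
  ]
}}

```text
t: 11.58
eef_pos: [0.6123, -0.1315, 0.0297]
orientation: [0.0, 1.0, -0.011, 0.0]
force: [1.1, 0.7, -0.7]
grip_width: 0.376
grasp_force: 25.0
```

```bash
python3 -c "
from h import *
go(612,-131.7,29.7,88.7);print(get_obs()['force'])"
```

```text
t11.6 tcp[ 612.3 -131.5   29.7] yaw-91.2 q6 1.19 w0.38 g25 shift[-0.01  0.01  0.  ] turn(world ccw) -0.1deg = 0.01 units
[ 1.12003113  0.6671792  -0.73430285]
```

{"op": "play_rows", "data": {
  "increments": [
    {"xyz": [0,0,0.02],"turn": 0},
    {"xyz": [0,0,0],"turn": 0}
  ]
}}

```text
t: 11.82
eef_pos: [0.6124, -0.1314, 0.0297]
orientation: [0.0, 1.0, -0.011, 0.0]
force: [-2.2, 0.7, 5.1]
grip_width: 0.387
grasp_force: 25.0
```

{"op": "play_rows", "data": {
  "increments": [
    {"xyz": [0,0,0],"turn": 0},
    {"xyz": [0,0,0],"turn": 0},
    {"xyz": [0,0,0],"turn": 0},
    {"xyz": [0,0,-0.3],"turn": 0},
    {"xyz": [0,0,-0.9],"turn": 0},
    {"xyz": [0,0,-0.9],"turn": 0},
    {"xyz": [0,0,-0.9],"turn": 0}
  ],
  "grip": 0.6
}}

```text
t: 12.7
eef_pos: [0.6121, -0.1313, 0.1202]
orientation: [0.0, 1.0, -0.011, 0.0]
force: [0.0, -0.1, 0.2]
grip_width: 0.598
grasp_force: 0.0
```

```bash
python3 - <<'E'
from h import *
go(439,-162.8,130,-15)
I=camera('wrist')[:,:,::-1];cv2.imwrite('pics/w3.png',I)
E
```

```text
t12.7 tcp[ 612.1 -131.3  120.2] yaw-91.2 q6 1.19 w0.60 g0 shift[-5.75  1.17 -0.33] turn(world ccw) 76.2deg = -12.70 units
```

View pics/w3.png

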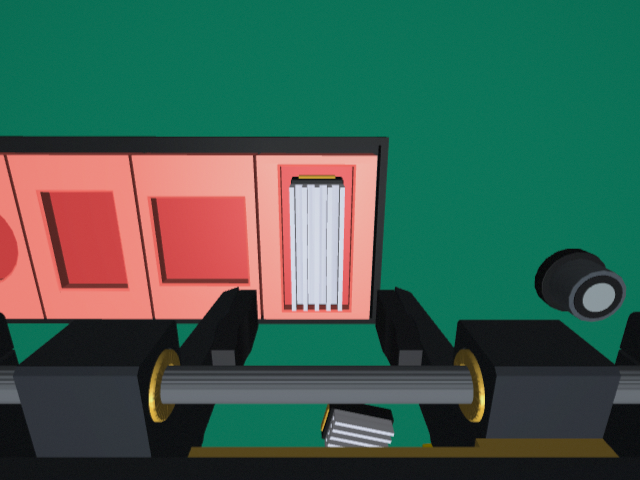

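The long converter sits in its pocket around (317,245). Next is the short one.

{"op": "play_rows", "data": {
  "increments": [
    {"xyz": [-0.72,0.15,-0.17],"turn": 0},
    {"xyz": [-0.72,0.15,-0.17],"turn": 0},
    {"xyz": [-0.72,0.15,-0.17],"turn": 0},
    {"xyz": [-0.72,0.15,-0.17],"turn": 0},
    {"xyz": [-0.72,0.15,-0.17],"turn": 0},
    {"xyz": [-0.72,0.15,-0.17],"turn": 0},
    {"xyz": [-0.72,0.15,-0.17],"turn": 0},
    {"xyz": [-0.72,0.15,-0.17],"turn": 0},
    {"xyz": [0,0,0],"turn": -1},
    {"xyz": [0,0,0],"turn": -1}
  ],
  "grip": 1
}}

```text
t: 14.0
eef_pos: [0.4383, -0.1637, 0.1597]
orientation: [0.0, 0.995, 0.095, 0.0]
force: [0.2, -0.0, 0.3]
grip_width: 0.997
grasp_force: 0.0
```

{"op": "play_rows", "data": {
  "increments": [
    {"xyz": [0,0,0],"turn": -1},
    {"xyz": [0,0,0],"turn": -1},
    {"xyz": [0,0,0],"turn": -1},
    {"xyz": [0,0,0],"turn": -1},
    {"xyz": [0,0,0],"turn": -1},
    {"xyz": [0,0,0],"turn": -1},
    {"xyz": [0,0,0],"turn": -1},
    {"xyz": [0,0,0],"turn": -1},
    {"xyz": [0,0,0],"turn": -1}
  ]
}}

```text
t: 15.12
eef_pos: [0.4384, -0.1636, 0.1595]
orientation: [0.0, 0.844, 0.537, 0.0]
force: [0.1, 0.0, -0.1]
grip_width: 1.0
grasp_force: 0.0
```

{"op": "play_rows", "data": {
  "increments": [
    {"xyz": [0,0,0],"turn": -1},
    {"xyz": [0,0,0],"turn": -0.7},
    {"xyz": [0,0,0],"turn": 0},
    {"xyz": [0,0,0],"turn": 0}
  ]
}}

```text
t: 15.62
eef_pos: [0.4385, -0.1636, 0.1595]
orientation: [0.0, 0.794, 0.608, 0.0]
force: [0.3, 0.8, -0.5]
grip_width: 1.001
grasp_force: 0.0
```

```bash
cat > meas.py <<'E'
from h import *
import sys
def meas(z,lo,hi,name):
    m=camera_model('wrist');I=camera('wrist')[:,:,::-1];cv2.imwrite(name,I)
    H=cv2.cvtColor(I,cv2.COLOR_BGR2HSV);h,s,v=[H[...,i].astype(int) for i in range(3)]
    k=((s<70)&(v>lo)&(v<hi)).astype(np.uint8)
    n,l,st,c=cv2.connectedComponentsWithStats(cv2.morphologyEx(k,cv2.MORPH_CLOSE,np.ones((9,9))))
    for i in range(1,n):
        if st[i,4]>600: print(st[i],rect(m,l==i,z))
E
python3 -c "
from meas import *
go(439,-164,13,-15);meas(28,100,256,'pics/w4.png')"
```

```text
t15.6 tcp[ 438.5 -163.6  159.5] yaw-15.1 q6 -0.35 w1.00 g0 shift[-0.01  0.02  4.88] turn(world ccw) 0.1deg = -0.02 units
[ 478   86  135   81 6886] [ 618.  -133.3   94.1   36.8   -1.4]
[ 294  193   45   65 2760] [ 438.8 -160.8   51.9   33.9   74.8]
[   77   381   480    22 10517] [ 398.6 -312.   439.    23.1  -15.1]
```

View pics/w4.png

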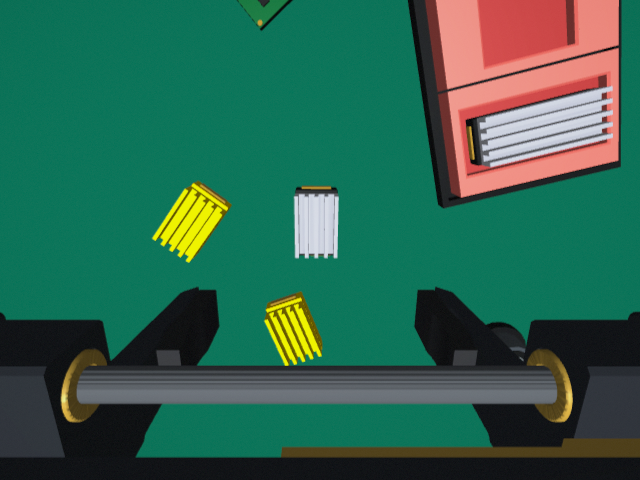

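The short converter is at (316,225), with a yellow look-alike close by at (190,222), so I'll go down with the fingers only partly open.

{"op": "play_rows", "data": {
  "increments": [
    {"xyz": [0.05,0,0.4],"turn": 0},
    {"xyz": [0,0,0.8],"turn": 0},
    {"xyz": [0,0,0.9],"turn": 0},
    {"xyz": [0,0,0.9],"turn": 0},
    {"xyz": [0,0,0.9],"turn": 0},
    {"xyz": [0,0,0.6],"turn": 0},
    {"xyz": [0,0,0.38],"turn": 0},
    {"xyz": [0,0,0],"turn": 0}
  ],
  "grip": 0.65
}}

```text
t: 16.68
eef_pos: [0.4382, -0.1616, 0.0122]
orientation: [-0.001, 0.794, 0.609, -0.0]
force: [0.3, -0.1, 0.5]
grip_width: 0.65
grasp_force: 0.0
```

{"op": "play_rows", "data": {
  "increments": [
    {"xyz": [0,0,0],"turn": 0},
    {"xyz": [0,0,0],"turn": 0},
    {"xyz": [0,0,0],"turn": 0},
    {"xyz": [0,0,0],"turn": 0},
    {"xyz": [0,0,0],"turn": 0},
    {"xyz": [0,0,0],"turn": 0}
  ],
  "grip": 0.2
}}

```text
t: 17.42
eef_pos: [0.4393, -0.1625, 0.0138]
orientation: [0.001, 0.793, 0.609, 0.0]
force: [-0.9, 0.5, 5.7]
grip_width: 0.385
grasp_force: 25.0
```

{"op": "play_rows", "data": {
  "increments": [
    {"xyz": [0,0,-0.5],"turn": 0},
    {"xyz": [0,0,-0.9],"turn": 0},
    {"xyz": [0,0,-0.9],"turn": 0},
    {"xyz": [0,0,-0.7],"turn": 1},
    {"xyz": [0,0,0],"turn": 1},
    {"xyz": [0,0,0],"turn": 1},
    {"xyz": [0,0,0],"turn": 1},
    {"xyz": [0,0,0],"turn": 1},
    {"xyz": [0,0,0],"turn": 1},
    {"xyz": [0,0,0],"turn": 1}
  ]
}}

```text
t: 18.68
eef_pos: [0.4388, -0.162, 0.1038]
orientation: [0.0, 0.959, 0.282, 0.0]
force: [0.5, -0.5, -0.6]
grip_width: 0.383
grasp_force: 25.0
```

{"op": "play_rows", "data": {
  "increments": [
    {"xyz": [0,0,0],"turn": 1},
    {"xyz": [0,0,0],"turn": 1},
    {"xyz": [0,0,0],"turn": 1},
    {"xyz": [0,0,0],"turn": 1},
    {"xyz": [0,0,0],"turn": 1},
    {"xyz": [0,0,0],"turn": 0.7},
    {"xyz": [0,0,0],"turn": 0}
  ]
}}

```text
t: 19.55
eef_pos: [0.4388, -0.1621, 0.1037]
orientation: [0.0, 1.0, -0.01, 0.0]
force: [-0.3, 0.4, -0.3]
grip_width: 0.383
grasp_force: 25.0
```

```bash
python3 -c "
from h import *
go(615.6,28.3,29.7,88.7)"
```

```text
t19.6 tcp[ 438.8 -162.1  103.7] yaw-91.2 q6 0.98 w0.38 g25 shift[ 5.76 -6.47  2.47] turn(world ccw) -0.1deg = 0.02 units
```

{"op": "play_rows", "data": {
  "increments": [
    {"xyz": [0.64,-0.72,0],"turn": 0},
    {"xyz": [0.64,-0.72,0],"turn": 0},
    {"xyz": [0.64,-0.72,0],"turn": 0},
    {"xyz": [0.64,-0.72,0],"turn": 0},
    {"xyz": [0.64,-0.72,0],"turn": 0},
    {"xyz": [0.64,-0.72,0],"turn": 0},
    {"xyz": [0.64,-0.72,0],"turn": 0},
    {"xyz": [0.64,-0.72,0],"turn": 0},
    {"xyz": [0.64,-0.72,0],"turn": 0},
    {"xyz": [0,0,0.2],"turn": 0}
  ]
}}

```text
t: 20.8
eef_pos: [0.617, 0.0298, 0.0977]
orientation: [0.0, 1.0, -0.009, 0.001]
force: [0.4, 0.5, -1.1]
grip_width: 0.383
grasp_force: 25.0
```

{"op": "play_rows", "data": {
  "increments": [
    {"xyz": [0,0,0.4],"turn": 0},
    {"xyz": [0,0,0.5],"turn": 0},
    {"xyz": [0,0,0.5],"turn": 0},
    {"xyz": [0,0,0.4],"turn": 0},
    {"xyz": [0,0,0.25],"turn": 0},
    {"xyz": [0,0,0.1],"turn": 0},
    {"xyz": [0,0,0.08],"turn": 0},
    {"xyz": [0,0,0],"turn": 0},
    {"xyz": [0,0,0],"turn": 0}
  ]
}}

```text
t: 21.92
eef_pos: [0.6161, 0.0286, 0.0306]
orientation: [0.0, 1.0, -0.011, 0.0]
force: [-0.1, -0.1, -0.8]
grip_width: 0.386
grasp_force: 25.0
```

```bash
python3 -c "
from h import *
go(615.6,28.3,29.7,88.7)"
```

```text
t21.9 tcp[616.1  28.6  30.6] yaw-91.2 q6 1.45 w0.39 g25 shift[-0.02  0.01  0.03] turn(world ccw) -0.1deg = 0.01 units
```

{"op": "play_rows", "data": {
  "increments": [
    {"xyz": [0,0,0.03],"turn": 0},
    {"xyz": [0,0,0.0],"turn": 0},
    {"xyz": [0,0,0],"turn": 0}
  ]
}}

```text
t: 22.3
eef_pos: [0.6161, 0.0286, 0.0298]
orientation: [0.0, 1.0, -0.011, 0.0]
force: [-0.9, 0.9, 3.9]
grip_width: 0.384
grasp_force: 25.0
```

{"op": "play_rows", "data": {
  "increments": [
    {"xyz": [0,0,0.02],"turn": 0},
    {"xyz": [0,0,0.0],"turn": 0},
    {"xyz": [0,0,0],"turn": 0}
  ]
}}

```text
t: 22.68
eef_pos: [0.6162, 0.0285, 0.0298]
orientation: [0.0, 1.0, -0.011, 0.0]
force: [-2.6, 0.3, 9.0]
grip_width: 0.379
grasp_force: 25.0
```

{"op": "play_rows", "data": {
  "increments": [
    {"xyz": [0,0,0],"turn": 0},
    {"xyz": [0,0,0],"turn": 0},
    {"xyz": [0,0,0],"turn": 0},
    {"xyz": [0,0,-0.3],"turn": 0},
    {"xyz": [0,0,-0.9],"turn": 0},
    {"xyz": [0,0,-0.9],"turn": 0},
    {"xyz": [0,0,-0.9],"turn": 0},
    {"xyz": [0,0,-0.9],"turn": 0},
    {"xyz": [0,0,0],"turn": 0}
  ],
  "grip": 0.6
}}

```text
t: 23.8
eef_pos: [0.6177, 0.0283, 0.1488]
orientation: [0.0, 1.0, -0.011, 0.003]
force: [-0.1, 0.2, -0.1]
grip_width: 0.598
grasp_force: 0.0
```

```bash
python3 - <<'E'
from h import *
go(436.5,161,150,66.8)
I=camera('wrist')[:,:,::-1];cv2.imwrite('pics/w5.png',I)
E
```

```text
t23.8 tcp[617.7  28.3 148.8] yaw-91.2 q6 1.45 w0.60 g0 shift[-6.13 -4.29 -0.08] turn(world ccw) -22.0deg = 3.66 units
```

View pics/w5.png

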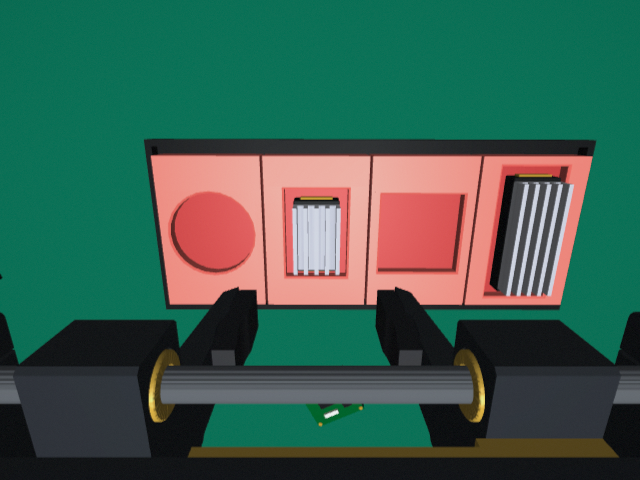

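Both converters sit in their pockets, at (316,235) and (535,235). Next is the radio.

{"op": "play_rows", "data": {
  "increments": [
    {"xyz": [-0.77,-0.54,0],"turn": 0},
    {"xyz": [-0.77,-0.54,0],"turn": 0},
    {"xyz": [-0.77,-0.54,0],"turn": 0},
    {"xyz": [-0.77,-0.54,0],"turn": 0},
    {"xyz": [-0.77,-0.54,0],"turn": 0},
    {"xyz": [-0.77,-0.54,0],"turn": 0},
    {"xyz": [-0.77,-0.54,0],"turn": 0},
    {"xyz": [-0.77,-0.54,0],"turn": 0}
  ],
  "grip": 0.8
}}

```text
t: 24.85
eef_pos: [0.4319, 0.1624, 0.1442]
orientation: [0.0, 1.0, -0.011, -0.001]
force: [0.5, 0.2, 0.2]
grip_width: 0.802
grasp_force: 0.0
```

{"op": "play_rows", "data": {
  "increments": [
    {"xyz": [0,0,0],"turn": 0.9},
    {"xyz": [0,0,0],"turn": 0.9},
    {"xyz": [0,0,0],"turn": 0.9},
    {"xyz": [0,0,0],"turn": 0.95},
    {"xyz": [0,0,0],"turn": 0},
    {"xyz": [0,0,0],"turn": 0}
  ]
}}

```text
t: 25.6
eef_pos: [0.4333, 0.162, 0.145]
orientation: [0.0, 0.98, -0.2, -0.001]
force: [0.1, 1.5, 0.6]
grip_width: 0.797
grasp_force: 0.0
```

```bash
python3 -c "
from meas import *
go(436,160.7,13,66.8);meas(26,80,256,'pics/w6.png')"
```

```text
t25.6 tcp[433.3 162.  145. ] yaw-113.0 q6 2.07 w0.80 g0 shift[0.11 0.   4.4 ] turn(world ccw) -0.2deg = 0.03 units
[   0  100   49   75 1986] [580.8 330.8  52.4  25.1 -75.9]
[ 289  200   54   56 2898] [437.4 161.4  42.8  39.3 -24.3]
[  118   371   398    33 12623] [305.2 216.5 346.9  33.3  66.9]
```

View pics/w6.png

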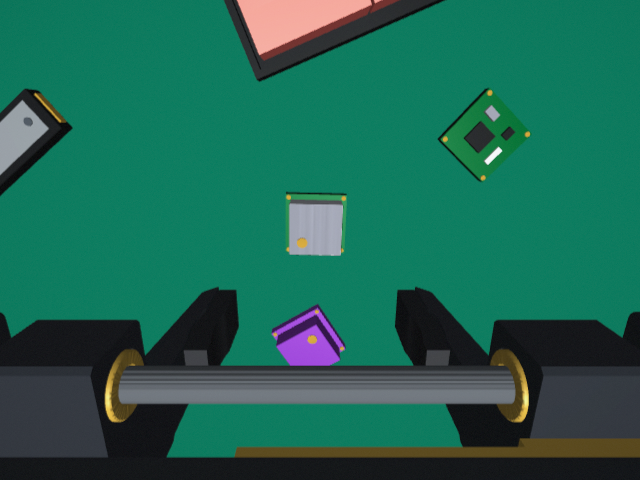

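The radio is at (316,228), straight between the fingers, and the purple and bare look-alikes are clear of them.

{"op": "play_rows", "data": {
  "increments": [
    {"xyz": [0.12,0,0.4],"turn": 0},
    {"xyz": [0,0,0.8],"turn": 0},
    {"xyz": [0,0,0.9],"turn": 0},
    {"xyz": [0,0,0.9],"turn": 0},
    {"xyz": [0,0,0.7],"turn": 0},
    {"xyz": [0,0,0.4],"turn": 0},
    {"xyz": [0,0,0.25],"turn": 0},
    {"xyz": [0,0,0],"turn": 0},
    {"xyz": [0,0,0],"turn": 0}
  ]
}}

```text
t: 26.78
eef_pos: [0.4377, 0.1607, 0.0158]
orientation: [-0.0, 0.98, -0.2, 0.001]
force: [0.4, 0.2, -0.1]
grip_width: 0.797
grasp_force: 0.0
```

{"op": "play_rows", "data": {
  "increments": [
    {"xyz": [0,0,0],"turn": 0},
    {"xyz": [0,0,0],"turn": 0},
    {"xyz": [0,0,0],"turn": 0},
    {"xyz": [0,0,0],"turn": 0},
    {"xyz": [0,0,0],"turn": 0},
    {"xyz": [0,0,0],"turn": 0},
    {"xyz": [0,0,0],"turn": 0}
  ],
  "grip": 0.3
}}

```text
t: 27.65
eef_pos: [0.4372, 0.1607, 0.0154]
orientation: [-0.0, 0.98, -0.2, 0.0]
force: [-1.1, 0.2, 4.0]
grip_width: 0.448
grasp_force: 24.9
```

```bash
python3 -c "
from h import *
go(613.8,-51.7,29.7,88.7)"
```

```text
t27.6 tcp[437.2 160.7  15.4] yaw-113.1 q6 2.07 w0.45 g25 shift[ 8.19  4.2  -0.48] turn(world ccw) 21.8deg = -3.64 units
```

{"op": "play_rows", "data": {
  "increments": [
    {"xyz": [0,0,-0.5],"turn": 0},
    {"xyz": [0,0,-0.9],"turn": 0},
    {"xyz": [0,0,-0.9],"turn": 0},
    {"xyz": [0,0,-0.6],"turn": -0.9},
    {"xyz": [0,0,0],"turn": -0.9},
    {"xyz": [0,0,0],"turn": -0.9},
    {"xyz": [0,0,0],"turn": -0.95},
    {"xyz": [0,0,0],"turn": 0}
  ]
}}

```text
t: 28.65
eef_pos: [0.4371, 0.1607, 0.1027]
orientation: [-0.0, 1.0, -0.011, 0.0]
force: [0.1, 0.2, -1.4]
grip_width: 0.449
grasp_force: 24.9
```

{"op": "play_rows", "data": {
  "increments": [
    {"xyz": [0.67,0.77,0],"turn": 0},
    {"xyz": [0.67,0.77,0],"turn": 0},
    {"xyz": [0.67,0.77,0],"turn": 0},
    {"xyz": [0.67,0.77,0],"turn": 0},
    {"xyz": [0.67,0.77,0],"turn": 0},
    {"xyz": [0.67,0.77,0],"turn": 0},
    {"xyz": [0.67,0.77,0],"turn": 0},
    {"xyz": [0.67,0.77,0],"turn": 0},
    {"xyz": [0.67,0.77,0],"turn": 0},
    {"xyz": [0,0,0],"turn": 0}
  ]
}}

```text
t: 29.9
eef_pos: [0.6145, -0.0528, 0.1025]
orientation: [0.0, 1.0, -0.013, 0.0]
force: [-0.7, 0.6, -1.5]
grip_width: 0.447
grasp_force: 24.9
```

```bash
python3 -c "
from h import *
go(613.8,-51.7,31.4,88.7)"
```

```text
t29.9 tcp[614.5 -52.8 102.5] yaw-91.5 q6 1.32 w0.45 g25 shift[-0.03 -0.04  2.37] turn(world ccw) 0.2deg = -0.03 units
```

{"op": "play_rows", "data": {
  "increments": [
    {"xyz": [-0.02,-0.03,0.2],"turn": 0},
    {"xyz": [0,0,0.5],"turn": 0},
    {"xyz": [0,0,0.5],"turn": 0},
    {"xyz": [0,0,0.5],"turn": 0},
    {"xyz": [0,0,0.35],"turn": 0},
    {"xyz": [0,0,0.15],"turn": 0},
    {"xyz": [0,0,0.1],"turn": 0},
    {"xyz": [0,0,0.05],"turn": 0},
    {"xyz": [0,0,0],"turn": 0},
    {"xyz": [0,0,0],"turn": 0}
  ]
}}

```text
t: 31.15
eef_pos: [0.6132, -0.0502, 0.0321]
orientation: [0.0, 1.0, -0.011, 0.0]
force: [0.1, -0.4, -0.6]
grip_width: 0.451
grasp_force: 24.9
```

{"op": "play_rows", "data": {
  "increments": [
    {"xyz": [0,0,0.03],"turn": 0},
    {"xyz": [0,0,0],"turn": 0},
    {"xyz": [0,0,0],"turn": 0}
  ]
}}

```text
t: 31.52
eef_pos: [0.6132, -0.0502, 0.0314]
orientation: [0.0, 1.0, -0.011, 0.0]
force: [-1.4, 0.2, 5.6]
grip_width: 0.448
grasp_force: 24.9
```

{"op": "play_rows", "data": {
  "increments": [
    {"xyz": [0,0,0],"turn": 0},
    {"xyz": [0,0,0],"turn": 0},
    {"xyz": [0,0,0],"turn": 0},
    {"xyz": [0,0,-0.3],"turn": 0},
    {"xyz": [0,0,-0.9],"turn": 0},
    {"xyz": [0,0,-0.9],"turn": 0},
    {"xyz": [0,0,-0.9],"turn": 0},
    {"xyz": [0,0,-0.9],"turn": 0}
  ],
  "grip": 0.65
}}

```text
t: 32.52
eef_pos: [0.613, -0.0502, 0.1494]
orientation: [0.0, 1.0, -0.011, 0.0]
force: [0.1, 0.0, -0.0]
grip_width: 0.649
grasp_force: 0.0
```

{"op": "play_rows", "data": {
  "increments": [
    {"xyz": [-0.12,0.93,0],"turn": 0},
    {"xyz": [-0.12,0.93,0],"turn": 0},
    {"xyz": [-0.12,0.93,0],"turn": 0},
    {"xyz": [-0.12,0.93,0],"turn": 0},
    {"xyz": [-0.12,0.93,0],"turn": 0},
    {"xyz": [-0.12,0.93,0],"turn": 0},
    {"xyz": [-0.12,0.93,0],"turn": 0},
    {"xyz": [-0.12,0.93,0],"turn": 0},
    {"xyz": [-0.12,0.93,0],"turn": 0},
    {"xyz": [-0.08,0.93,0],"turn": 0}
  ],
  "grip": 0.8
}}

```text
t: 33.78
eef_pos: [0.5721, -0.3295, 0.1485]
orientation: [0.0, 1.0, -0.011, 0.0]
force: [-0.0, -0.3, 0.7]
grip_width: 0.797
grasp_force: 0.0
```

{"op": "play_rows", "data": {
  "increments": [
    {"xyz": [0,0,0],"turn": 0},
    {"xyz": [0,0,0],"turn": 0}
  ]
}}

```text
t: 34.02
eef_pos: [0.5722, -0.328, 0.1478]
orientation: [-0.0, 1.0, -0.011, -0.0]
force: [0.4, -0.1, -0.9]
grip_width: 0.797
grasp_force: 0.0
```

```bash
python3 -c "
from meas import *
go(572.3,-329,14,88.7);meas(34,80,256,'pics/w7.png')"
```

```text
t34.0 tcp[ 572.2 -328.   147.8] yaw-91.2 q6 0.89 w0.80 g0 shift[0.01 0.04 4.46] turn(world ccw) -0.1deg = 0.01 units
[   0  125   78  124 7536] [ 610.6 -127.4   87.7   47.8   -1.3]
[542 124  78  27 921] [ 637.2 -507.6   54.9   13.1   81.2]
[ 289  210   53   51 2045] [ 572.2 -326.7   38.    37.9  -55.7]
[  118   371   398    33 12754] [ 437.6 -324.6  340.1   32.6   88.8]
```

View pics/w7.png

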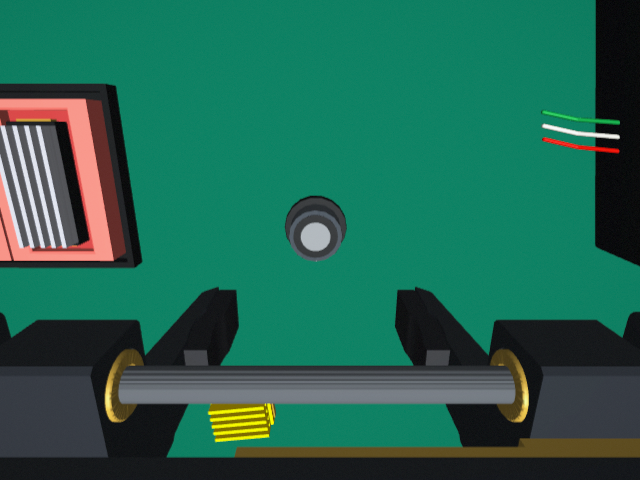

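The camera head is centred at (315,235) on the grip line.

{"op": "play_rows", "data": {
  "increments": [
    {"xyz": [0,-0.03,0.4],"turn": 0},
    {"xyz": [0,0,0.8],"turn": 0},
    {"xyz": [0,0,0.9],"turn": 0},
    {"xyz": [0,0,0.9],"turn": 0},
    {"xyz": [0,0,0.7],"turn": 0},
    {"xyz": [0,0,0.45],"turn": 0},
    {"xyz": [0,0,0.28],"turn": 0},
    {"xyz": [0,0,0],"turn": 0},
    {"xyz": [0,0,0],"turn": 0}
  ]
}}

```text
t: 35.2
eef_pos: [0.5727, -0.3279, 0.0158]
orientation: [0.0, 1.0, -0.011, 0.001]
force: [-0.1, -0.3, 0.1]
grip_width: 0.801
grasp_force: 0.0
```

{"op": "play_rows", "data": {
  "increments": [
    {"xyz": [0,0,0],"turn": 0},
    {"xyz": [0,0,0],"turn": 0},
    {"xyz": [0,0,0],"turn": 0},
    {"xyz": [0,0,0],"turn": 0},
    {"xyz": [0,0,0],"turn": 0},
    {"xyz": [0,0,0],"turn": 0},
    {"xyz": [0,0,0],"turn": 0}
  ],
  "grip": 0.3
}}

```text
t: 36.08
eef_pos: [0.5722, -0.3275, 0.0151]
orientation: [0.0, 1.0, -0.011, 0.0]
force: [-0.7, 1.2, 3.0]
grip_width: 0.446
grasp_force: 25.0
```

```bash
python3 -c "
from h import *
go(617.4,108.3,31,88.7)"
```

```text
t36.1 tcp[ 572.2 -327.5   15.1] yaw-91.2 q6 0.89 w0.45 g25 shift[  1.19 -14.56  -0.53] turn(world ccw) -0.1deg = 0.01 units
```

{"op": "play_rows", "data": {
  "increments": [
    {"xyz": [0,0,-0.5],"turn": 0},
    {"xyz": [0,0,-0.9],"turn": 0},
    {"xyz": [0,0,-0.9],"turn": 0},
    {"xyz": [0,0,-0.7],"turn": 0},
    {"xyz": [0.06,-0.8,0],"turn": 0},
    {"xyz": [0.06,-0.8,0],"turn": 0},
    {"xyz": [0.06,-0.8,0],"turn": 0},
    {"xyz": [0.06,-0.8,0],"turn": 0},
    {"xyz": [0.06,-0.8,0],"turn": 0},
    {"xyz": [0.06,-0.8,0],"turn": 0}
  ]
}}

```text
t: 37.33
eef_pos: [0.5862, -0.1819, 0.1048]
orientation: [-0.0, 1.0, -0.011, -0.0]
force: [0.5, 0.1, -0.6]
grip_width: 0.445
grasp_force: 25.0
```

{"op": "play_rows", "data": {
  "increments": [
    {"xyz": [0.06,-0.8,0],"turn": 0},
    {"xyz": [0.06,-0.8,0],"turn": 0},
    {"xyz": [0.06,-0.8,0],"turn": 0},
    {"xyz": [0.06,-0.8,0],"turn": 0},
    {"xyz": [0.06,-0.8,0],"turn": 0},
    {"xyz": [0.06,-0.8,0],"turn": 0},
    {"xyz": [0.06,-0.8,0],"turn": 0},
    {"xyz": [0.06,-0.8,0],"turn": 0},
    {"xyz": [0.06,-0.8,0],"turn": 0},
    {"xyz": [0.06,-0.8,0],"turn": 0}
  ]
}}

```text
t: 38.58
eef_pos: [0.6091, 0.0574, 0.105]
orientation: [0.0, 1.0, -0.011, 0.0]
force: [-0.6, -0.1, -0.5]
grip_width: 0.444
grasp_force: 25.0
```

{"op": "play_rows", "data": {
  "increments": [
    {"xyz": [0.06,-0.8,0],"turn": 0},
    {"xyz": [0.06,-0.8,0],"turn": 0},
    {"xyz": [0.05,-0.1,0],"turn": 0},
    {"xyz": [0,0,0],"turn": 0}
  ]
}}

```text
t: 39.08
eef_pos: [0.6153, 0.1067, 0.1049]
orientation: [0.0, 1.0, -0.01, 0.0]
force: [0.1, -0.2, -0.8]
grip_width: 0.447
grasp_force: 25.0
```

```bash
python3 -c "
from h import *
go(617.4,108.3,31,88.7)"
```

```text
t39.1 tcp[615.3 106.7 104.9] yaw-91.2 q6 1.57 w0.45 g25 shift[ 0.07 -0.05  2.46] turn(world ccw) -0.1deg = 0.02 units
```

{"op": "play_rows", "data": {
  "increments": [
    {"xyz": [0.07,-0.05,0.2],"turn": 0},
    {"xyz": [0,0,0.5],"turn": 0},
    {"xyz": [0,0,0.5],"turn": 0},
    {"xyz": [0,0,0.5],"turn": 0},
    {"xyz": [0,0,0.4],"turn": 0},
    {"xyz": [0,0,0.2],"turn": 0},
    {"xyz": [0,0,0.1],"turn": 0},
    {"xyz": [0,0,0.05],"turn": 0},
    {"xyz": [0,0,0],"turn": 0},
    {"xyz": [0,0,0],"turn": 0}
  ]
}}

```text
t: 40.33
eef_pos: [0.6178, 0.1082, 0.0319]
orientation: [-0.0, 1.0, -0.011, 0.0]
force: [-0.3, 0.0, -1.3]
grip_width: 0.446
grasp_force: 25.0
```

{"op": "play_rows", "data": {
  "increments": [
    {"xyz": [0,0,0.03],"turn": 0},
    {"xyz": [0,0,0],"turn": 0},
    {"xyz": [0,0,0],"turn": 0}
  ]
}}

```text
t: 40.7
eef_pos: [0.6179, 0.1082, 0.0311]
orientation: [-0.0, 1.0, -0.011, 0.0]
force: [-2.0, -0.0, 3.9]
grip_width: 0.446
grasp_force: 25.0
```

{"op": "play_rows", "data": {
  "increments": [
    {"xyz": [0,0,0],"turn": 0},
    {"xyz": [0,0,0],"turn": 0},
    {"xyz": [0,0,0],"turn": 0},
    {"xyz": [0,0,-0.3],"turn": 0},
    {"xyz": [0,0,-0.9],"turn": 0},
    {"xyz": [0,0,-0.9],"turn": 0},
    {"xyz": [0,0,-0.9],"turn": 0},
    {"xyz": [0,0,-0.9],"turn": 0},
    {"xyz": [0,0,-0.9],"turn": 0}
  ],
  "grip": 0.65
}}

```text
t: 41.82
eef_pos: [0.6176, 0.1082, 0.1761]
orientation: [-0.0, 1.0, -0.011, 0.0]
force: [0.2, -1.0, 0.1]
grip_width: 0.652
grasp_force: 0.0
```

{"op": "play_rows", "data": {
  "increments": [
    {"xyz": [-0.9,0.3,-0.3],"turn": 0},
    {"xyz": [-0.9,0.3,-0.3],"turn": 0},
    {"xyz": [-0.9,0.3,-0.3],"turn": 0},
    {"xyz": [-0.9,0.3,-0.3],"turn": 0},
    {"xyz": [-0.9,0.3,0],"turn": 0},
    {"xyz": [-0.9,0.3,0],"turn": 0},
    {"xyz": [0,0,0],"turn": 0},
    {"xyz": [0,0,0],"turn": 0}
  ]
}}

```text
t: 42.82
eef_pos: [0.4554, 0.0576, 0.2113]
orientation: [0.0, 1.0, -0.011, 0.001]
force: [0.4, 0.3, 0.3]
grip_width: 0.653
grasp_force: 0.0
```

```bash
python3 - <<'E'
from h import *
go(0,0,0)
a=camera('wrist')[:,:,::-1];b=camera('top')[:,:,::-1][130:350,90:510]
cv2.imwrite('pics/w8.png',np.vstack([cv2.resize(a[:300],(570,267)),cv2.resize(b,(570,299),interpolation=cv2.INTER_CUBIC)]))
E
```

```text
t42.8 tcp[455.4  57.6 211.3] yaw-91.2 q6 1.46 w0.65 g0 shift[-15.15   2.25   7.01]
```

View pics/w8.png

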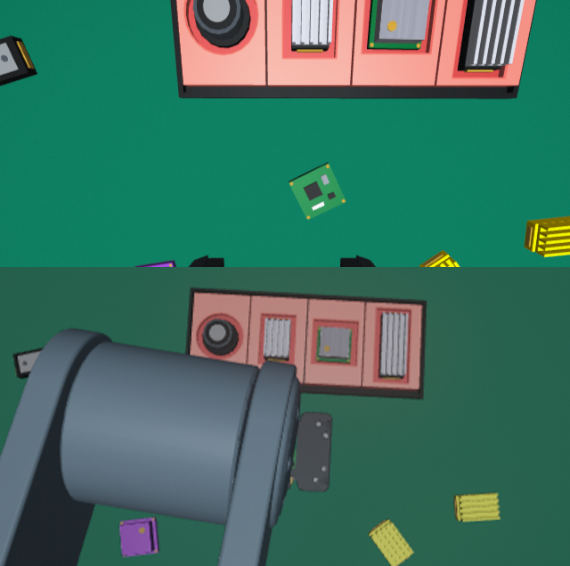

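All four units are in their nests with foam showing around each: the camera at (219,335), the short converter at (277,338), the radio at (335,343) and the long converter at (395,343). The look-alikes in view have not moved, so I'm handing in.

```bash
python3 -c "
from station import *
print(close_job())"
```

```text
the job is handed in; nothing more can be done
None
```

I set all four units down in their own nests and handed the job in at about 43 s of robot time; the arm never touched the look-alikes, and the final pictures showed every unit seated, but no verdict came back.

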